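# Dock the section-mounting kit

### The job

Lay out the kit for mounting sections: set the timer, the stand loupe, the block of clay and the mounted specimen each in the aluminium dock whose pocket has its shape and is just a little larger than it. Each must end the way up it was found, fully down on the floor of its own pocket; small things would also fit into the larger pockets, but that is wrong.

Things in the scene. Friction and masses are not known exactly. Their poses are not given: they have to be found in the camera images.
- timer_mid (a point): Centre (half-way up) of the white lab timer, a flat square 64 mm along its x and y, 18 mm high, lying face up. Belongs in timer_dock. Take it across two opposite sides, fingertips 7 to 11 mm above its underside. Loose. Centres of all things, docks and the two bystanders among them are 120 mm or more apart; nothing there is over 50 mm high.
- loupe_mid (a point): Centre (half-way up) of the stand loupe, a black round barrel of 36 mm diameter and 42 mm height with a glass at the top, about 0.04 kg; z is its upright axis. Belongs in loupe_dock. Take it across its diameter, fingertips 10 mm or more above its underside. It stands loose on the worktop at the start.
- clay_block_mid (a point): Centre (half-way up) of the rigid, tan block of levelling clay: 33 mm along its x, 61 mm along its y, 22 mm high, about 0.07 kg, lying flat. Belongs in clay_dock. Take it across the 33 mm, fingertips about 8 to 12 mm above its underside. It stands loose on the worktop at the start.
- specimen_3_mid (a point): Centre (half-way up) of the mounted specimen, a small red disc of 25 mm diameter and 19 mm height with a pale metal section in its top, about 0.035 kg; z is its upright axis. Belongs in specimen_dock. Take it across its diameter, fingertips about 7 to 11 mm above its underside. It stands loose on the worktop at the start.
- timer_dock: The square aluminium dock (grey liner): 90 mm along its x and y; pocket 78 mm square, so the timer goes in with its sides along the pocket's, any of the four ways round. Origin: centre of its underside, on the worktop; z up. Fixed. Pocket centred on the origin, floor 3 mm and rim 8 mm above the worktop (fingertips must pass above it), rim 6 mm wide.
- loupe_dock: The larger of two round aluminium docks (flat dishes, grey liner): 70 mm outside, pocket 54 mm diameter. Origin: centre of its underside, on the worktop; z up. Fixed. Pocket centred on the origin, floor 3 mm and rim 8 mm above the worktop (fingertips must pass above it), rim 8 mm wide.
- clay_dock: The oblong aluminium dock: 64 mm along its x, 92 mm along its y; pocket 52 mm along x, 80 mm along y: the block goes in with its long side (its y) along the dock's y, either way round. Origin: centre of its underside, on the worktop; z up. Fixed. Pocket centred on the origin, floor 3 mm and rim 8 mm above the worktop (fingertips must pass above it), rim 6 mm wide.
- specimen_dock: The smaller of two round aluminium docks (flat dishes, grey liner): 57 mm outside, pocket 41 mm diameter. Origin: centre of its underside, on the worktop; z up. Fixed. Pocket centred on the origin, floor 3 mm and rim 8 mm above the worktop (fingertips must pass above it), rim 8 mm wide.
Not all that is in view belongs to the job. Leave any red look-alike of the part that bears loupe_mid alone. Leave any blue look-alike of the part that bears clay_block_mid alone.

How it is judged:
By the outcome, as a careful person would: the job done as asked, in the order asked, and still so for the second after the job is handed in, with the robot touching nothing.
It also fails if it takes over 102 s, if anything falls off the work surface, if the arm or the gripper's body presses on something with over 40 N, if the wrist force passes 120 N, or if a joint passes its speed limit or range.

### The arm

A 6-joint arm with a two-finger parallel gripper is mounted at the origin on a cart in front of the work surface, level with it; the furniture and walls round the work are solid. World frame = base frame: x ahead of the robot, y to its left, z up, the work surface at z = 0. Lengths are in m, angles in rad, forces in N, time in s.
With the tool pointing down it reaches from about 0.35 to 0.975 m from the base axis. Payload 4.9 kg.
Tool frame: the origin (TCP) lies on the centre line of the jaws, within the pads' length; the fingertips stand 8 mm ahead of it and the grasp point (between the pads) lies 11 mm behind it; z points along the fingers, y is the direction in which the jaws open and shut (so a half turn about z gives the same grasp; the last joint's range is limited). The gripper opens to 85 mm and grips with 20 to 120 N. Pads are 22 mm wide; open, the fingers measure 114 mm over their backs; the gripper's body (76 mm by 85 mm) begins 54 mm behind the grasp point. The pads swing forward as they close: fully open they stand 13 mm farther back than shut.
Start: joints at [1.086, 0.053, 1.613, -0, 1.476, -0.119], TCP at [0.224, 0.584, 0.239] pointing down, gripper open.
Joint ranges: [-3.01, 3.01], [-1.01, 2.22], [0.06, 2.58], [-1.02, 4.17], [0.09, 2.62], [-3.14, 3.14]. Speed limits (rad/s): [2.57, 2.57, 3.14, 3.14, 3.14, 3.14].

### API

Orientations are given as [roll, pitch, yaw] about the fixed x, y, z axes, in that order (R = Rz(yaw) Ry(pitch) Rx(roll)).
In Python, from workcell import manip gives the robot as it stands.
- The arm moves only by the tool send_rows, never from a script. Its argument "deltas" is a list of rows, each a list of 7 numbers: the shift along the tool's x, y, z in m, then the turn, a rotation vector about the tool's x, y, z in rad, then the opening in per cent of the stroke, from 0 (shut) to 100 (fully open). A call has 1 to 12 rows; each row shifts and turns the commanded pose from where the row before left it, along the tool's axes as they then stand; what a row does not reach is not made up. A row lasts 1/10 s, in which the tool goes at most 50 mm and 8.59 degrees, less where a joint would pass 70% of its speed; a pose out of reach is approached as far as the arm can. A call is refused whole if a number of a shift passes 0.05 or a number of a turn 0.15, either way. A call with a gripper value outside its range is refused whole. The fingers move at their own pace and stop on an object; "force" is the grip in N (left out, the last holds). Time passes only in rows, so rows that do not move let the fingers close. It gives the time, the measured TCP pose, the force and the opening at its end, in the units of the state.
- manip.observe(): the state, without advancing time (a new reading comes with each control period).
- manip.snapshot(name): name is "scene" or "top"; returns a dict with "img" (384x512x3 uint8, red, green, blue), "fx", "fy", "cx", "cy" (pixels), "dist_coeffs" ([k1, k2, p1, p2, k3] as OpenCV has them; the pictures are not rectified), "R" (3x3) and "t" (3): a world point X has camera coordinates R X + t. Camera axes: x right, y down, z forward; pixel columns grow to the right and rows downward; lengths in m; the calibration is good to about 2 mm. A picture is of the moment at which its call begins. There is no depth.
- manip.sign_off(): hands the job in, once; it reports no verdict.
The state is a dict: "t": time; "joint_pos": joint angles; "dq": joint speeds; "joint_torque": joint torques, N m; "tool_pos": TCP position; "eef_rot": TCP orientation; "force": force on the tool from outside, world axes, zero at the start; "torque": the same for the moment, N m; "opening": finger opening in m.
Only numpy, scipy, OpenCV 4.12 (cv2) and the standard library are available. Lean on these libraries where they do the work, as an engineer would, in place of code of your own. Each camera call takes 0.05 s, during which the arm holds its last target. There are 200 camera calls.

## Working session

There is one attempt and no reset: what is moved stays moved. The work goes in short steps, Python scripts to look and compute and a tool call to move; the robot and the scene stay as the last step left them, time stands still between calls to the robot, and variables do not carry over. Pictures are saved under pics/ and viewed, about 12 in all and at most 16, crops included, and the job is handed in when it is done.

Besides the shell and the picture viewer there is one more tool, called as name(argument=value, ...) on one line, values as JSON. send_rows: Moves the arm, as the interface text tells. Its arguments: {"type":"object","properties":{"deltas":{"type":"array","items":{"type":"array","items":{"type":"number"}}},"force":{"type":"number"}},"required":["deltas"]}

```bash
mkdir -p pics; ls; python3 - <<'E'
from workcell import manip
import cv2
print(manip.observe())
for n in("scene","top"):
    s=manip.snapshot(n); cv2.imwrite(f"pics/{n}0.png",s["img"][:,:,::-1]); import pickle; pickle.dump(s,open(f"{n}0.pkl","wb"))
    print({k:v for k,v in s.items() if k!="img"})
E
```

```text
pics
{'t': 0.0, 'joint_pos': array([ 1.08596777e+00,  5.33850159e-02,  1.61431697e+00, -1.53114076e-05,
        1.47601094e+00, -1.18979082e-01]), 'dq': array([-2.94212354e-05, -4.08511930e-04, -2.03109600e-03,  4.59298094e-04,
        1.07396636e-03, -2.53858661e-04]), 'joint_torque': array([ 1.75445424e-03, -3.93672252e+01, -3.70184433e+01,  4.51239123e-05,
        6.72900627e-03, -1.77163867e-05]), 'tool_pos': array([0.22328953, 0.58308864, 0.23803183]), 'eef_rot': array([-3.13948555e+00, -2.36542211e-04,  2.77574439e+00]), 'force': array([-0.51961465,  0.18188251, -0.08681518]), 'torque': array([ 0.0239975 ,  0.00590296, -0.01580493]), 'opening': 0.08566058368058968}
{'fx': 357.5043890780017, 'fy': 357.5043890780017, 'cx': 251.88377662909477, 'cy': 193.4397656033034, 'dist_coeffs': array([0.03871096, 0.        , 0.        , 0.        , 0.        ]), 'R': array([[ 0.72927876, -0.68381022, -0.02358118],
       [-0.38205745, -0.3783865 , -0.84312262],
       [ 0.56761307,  0.62388078, -0.53720403]]), 't': array([-0.36859381,  0.2277972 ,  0.74315648])}
{'fx': 477.05214129846564, 'fy': 477.05214129846564, 'cx': 250.38208371460237, 'cy': 189.8585049554609, 'dist_coeffs': array([-0.19588169,  0.        ,  0.        ,  0.        ,  0.        ]), 'R': array([[ 5.71062212e-02, -9.98367643e-01,  9.63764391e-04],
       [-9.77204467e-01, -5.60933552e-02, -2.04755866e-01],
       [ 2.04475692e-01,  1.07510389e-02, -9.78812600e-01]]), 't': array([-0.0224977 ,  0.52844665,  1.36573328])}
```

View pics/top0.png

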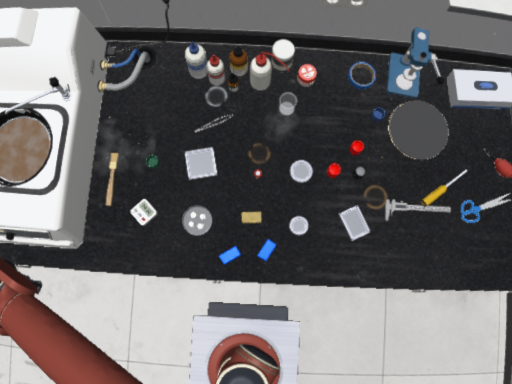

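View pics/scene0.png

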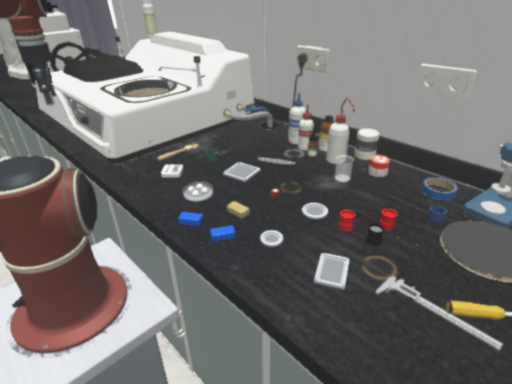

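The top view shows the timer at about (143,212), the timer dock (201,163), the clay (251,217), the specimen (258,174), round docks at (301,171) and (299,226), the oblong dock (354,222), and a black barrel at (360,171) with red barrels near it. I'll enlarge that region to check sizes.

```bash
cat > h.py <<'E'
import cv2,numpy as np,pickle
def load(n): return pickle.load(open(n,"rb"))
def K(s): return np.array([[s["fx"],0,s["cx"]],[0,s["fy"],s["cy"]],[0,0,1]])
def ray(s,uv,z):
    p=cv2.undistortPoints(np.array(uv,float).reshape(-1,1,2),K(s),s["dist_coeffs"]).reshape(-1,2)
    d=np.c_[p,np.ones(len(p))]@s["R"]; c=-s["R"].T@s["t"]
    return c+d*((z-c[2])/d[:,2])[:,None]
def proj(s,X):
    return cv2.projectPoints(np.array(X,float).reshape(-1,1,3),cv2.Rodrigues(s["R"])[0],s["t"],K(s),s["dist_coeffs"])[0].reshape(-1,2)
E
python3 - <<'E'
from h import *
s=load("top0.pkl");i=s["img"][:,:,::-1]
a=cv2.resize(i[130:270,120:390],None,fx=2.96,fy=2.96,interpolation=cv2.INTER_CUBIC)
cv2.imwrite("pics/c1.png",a)
for n,uv,z in [("timer",(143,212),.018),("tdock",(201,163),.008),("clay",(251,217),.022),("spec",(258,174),.019),("Ld",(301,171),.008),("Sd",(299,226),.008),("cd",(354,222),.008),("L",(360,171),.042),("r1",(357,146),.042),("r2",(334,169),.042)]:
    print(n,ray(s,uv,z).round(3))
E
```

```text
timer [[0.449 0.332 0.018]]
tdock [[0.615 0.167 0.008]]
clay [[0.452 0.001 0.022]]
spec [[ 0.587 -0.012  0.019]]
Ld [[ 0.607 -0.146  0.008]]
Sd [[ 0.435 -0.146  0.008]]
cd [[ 0.456 -0.315  0.008]]
L [[ 0.61  -0.324  0.042]]
r1 [[ 0.689 -0.314  0.042]]
r2 [[ 0.611 -0.243  0.042]]
```

View pics/c1.png

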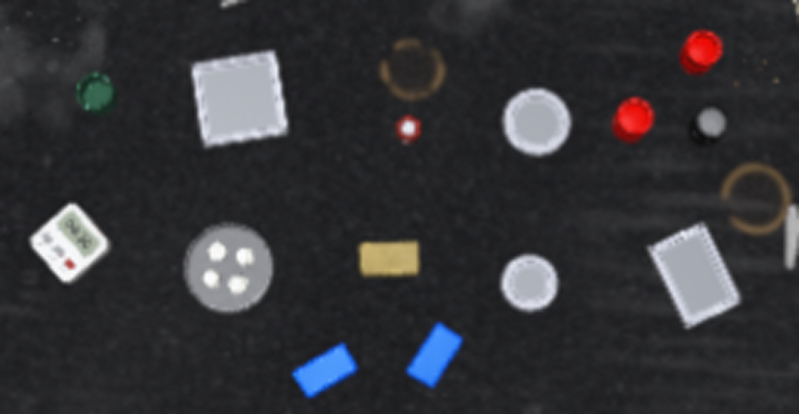

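The crop shows all four parts and docks clearly. The loupe is the black barrel with a grey top at full-image (360,171), and two red look-alikes sit about 80 mm from it in +x and +y. Next I'll measure with masks.

```bash
cat > m.py <<'E'
from h import *
def meas(s,uv,r,mask,z):
    u,v=map(int,uv); m=np.zeros(mask.shape,np.uint8); m[v-r:v+r+1,u-r:u+r+1]=mask[v-r:v+r+1,u-r:u+r+1]
    m=cv2.morphologyEx(m.astype(np.uint8),cv2.MORPH_CLOSE,np.ones((5,5),np.uint8))
    cs,_=cv2.findContours(m,cv2.RETR_EXTERNAL,cv2.CHAIN_APPROX_NONE)
    if not cs: return None
    c=max(cs,key=cv2.contourArea); p=ray(s,c.reshape(-1,2).astype(float),z)[:,:2]
    mo=cv2.moments(c); ctr=ray(s,[(mo["m10"]/mo["m00"],mo["m01"]/mo["m00"])],z)[0][:2]
    q=cv2.minAreaRect((p*1000).astype(np.float32)); w=[a+2.8 for a in q[1]]
    ang=q[2] if q[1][0]>=q[1][1] else q[2]+90   # world angle of long side
    return ctr.round(4),np.array(w).round(0),round((ang+90)%180-90,1)
def masks(im):
    h=cv2.cvtColor(im,cv2.COLOR_RGB2HSV); H,S,V=h[...,0],h[...,1],h[...,2]
    return dict(white=(V>105)&(S<60),tan=(V>90)&(S>60)&(H>12)&(H<32),red=((H<8)|(H>172))&(S>100)&(V>70)|((V>110)&(S<90)),grey=(V>80)&(S<60),blue=(H>100)&(H<125)&(S>150)&(V>100),rd=((H<8)|(H>172))&(S>150)&(V>90))
E
python3 - <<'E'
from m import *
s=load("top0.pkl");M=masks(s["img"])
for n,uv,r,k,z in [("timer",(143,212),18,"white",.009),("tdock",(201,163),24,"white",.004),("clay",(251,217),15,"tan",.011),("spec",(258,174),9,"red",.0095),("Ld",(301,171),16,"white",.004),("Sd",(299,226),14,"white",.004),("cd",(354,222),24,"white",.004),("L",(360,171),8,"grey",.042),("r1",(357,146),12,"rd",.021),("r2",(334,169),12,"rd",.021),("b1",(229,255),14,"blue",.011),("b2",(266,249),14,"blue",.011)]:
    print(n,meas(s,uv,r,M[k],z))
E
```

```text
timer (array([0.4507, 0.3342]), array([69., 68.]), 45.8)
tdock (array([0.6166, 0.1694]), array([96., 94.]), 12.9)
clay (array([0.4545, 0.0009]), array([37., 64.]), -86.7)
spec (array([ 0.5934, -0.0109]), array([28., 25.]), 3.0)
Ld (array([ 0.6094, -0.1454]), array([74., 72.]), 2.2)
Sd (array([ 0.4383, -0.1441]), array([58., 61.]), -86.9)
cd (array([ 0.4558, -0.3166]), array([98., 70.]), 28.0)
L (array([ 0.6101, -0.3244]), array([29., 28.]), 0.5)
r1 (array([ 0.6934, -0.3168]), array([50., 45.]), 0.4)
r2 (array([ 0.6139, -0.2452]), array([48., 44.]), 1.2)
b1 (array([0.3359, 0.0595]), array([37., 64.]), -56.8)
b2 (array([ 0.3578, -0.0504]), array([37., 65.]), -29.5)
```

```bash
cat > go.py <<'E'
# usage: go.py x y z yawdeg  -> turn about tool z, then tool-frame shift (after turn)
import sys,numpy as np
from workcell import manip
from scipy.spatial.transform import Rotation as Ro
x,y,z,w=map(float,sys.argv[1:5]); s=manip.observe()
R=Ro.from_euler("xyz",s["eef_rot"]); T=Ro.from_euler("xyz",[np.pi,0,np.radians(w)])
rv=(R.inv()*T).as_rotvec(); d=np.array([x,y,z])-s["tool_pos"]
q1=np.degrees(np.arctan2(y,x)); q6=q1+90-w
print("t",round(s["t"],1),"pos",s["tool_pos"].round(4),"yaw",round(float(np.degrees(s["eef_rot"][2])),1),"F",s["force"].round(1),"open",round(s["opening"],4))
print("turn",rv.round(3),"shift after turn",T.inv().apply(d).round(4),"shift before turn",R.inv().apply(d).round(4),"q6 goal deg",round((q6+180)%360-180,1), "q6 now",np.degrees(s["joint_pos"][5]).round(1))
E
python3 go.py 0.223 0.334 0.238 135.8; python3 go.py 0.4507 0.3342 0.1 135.8
```

```text
t 0.1 pos [0.2233 0.5832 0.2382] yaw 159.0 F [ 0.2  0.6 -0.3] open 0.0856
turn [-0.002  0.     0.406] shift after turn [-0.1735 -0.1788  0.0002] shift before turn [-0.0889 -0.2328  0.0006] q6 goal deg 10.5 q6 now -6.8
t 0.1 pos [0.2233 0.5832 0.2382] yaw 159.0 F [ 0.2  0.6 -0.3] open 0.0856
turn [-0.002  0.     0.406] shift after turn [-0.3366 -0.0199  0.1382] shift before turn [-0.3014 -0.1509  0.1384] q6 goal deg -9.2 q6 now -6.8
```

send_rows(deltas=[[0,0,0,0,0,0.135,100],[0,0,0,0,0,0.135,100],[0,0,0,0,0,0.136,100],[-0.029,-0.03,0,0,0,0,100],[-0.029,-0.03,0,0,0,0,100],[-0.029,-0.03,0,0,0,0,100],[-0.029,-0.03,0,0,0,0,100],[-0.029,-0.03,0,0,0,0,100],[-0.029,-0.03,0,0,0,0,100]])

```text
t: 1.0
tool_pos: [0.2222, 0.3316, 0.2386]
eef_rot: [-3.141, 0.0, 2.371]
force: [1.2, -0.8, 1.0]
opening: 0.0856
```

send_rows(deltas=[[-0.027,0.0267,0.01,0,0,0,100],[-0.027,0.0267,0.02,0,0,0,100],[-0.027,0.0267,0.02,0,0,0,100],[-0.027,0.0267,0.02,0,0,0,100],[-0.027,0.0267,0.02,0,0,0,100],[-0.027,0.0267,0.02,0,0,0,100],[0,0,0.02,0,0,0,100],[0,0,0.02,0,0,0,100],[0,0,0.02,0,0,0,100],[0,0,0,0,0,0,100]])

```text
t: 2.0
tool_pos: [0.448, 0.3335, 0.0653]
eef_rot: [-3.134, -0.002, 2.37]
force: [-1.0, -0.4, 0.3]
opening: 0.0853
```

```bash
python3 go.py 0.4507 0.3342 0.011 135.8; python3 - <<'E'
from workcell import manip
from h import *
s=manip.snapshot("scene"); i=s["img"][:,:,::-1]
u,v=proj(s,[[.4507,.3342,.03]])[0].astype(int)
cv2.imwrite("pics/c2.png",cv2.resize(i[v-70:v+50,u-80:u+80],None,fx=5,fy=5,interpolation=cv2.INTER_CUBIC))
E
```

```text
t 2.0 pos [0.448  0.3335 0.0653] yaw 135.8 F [-1.  -0.4  0.3] open 0.0853
turn [-0.007 -0.002 -0.001] shift after turn [-0.0015  0.0024  0.0543] shift before turn [-0.0016  0.0028  0.0543] q6 goal deg -9.2 q6 now -16.7
```

View pics/c2.png

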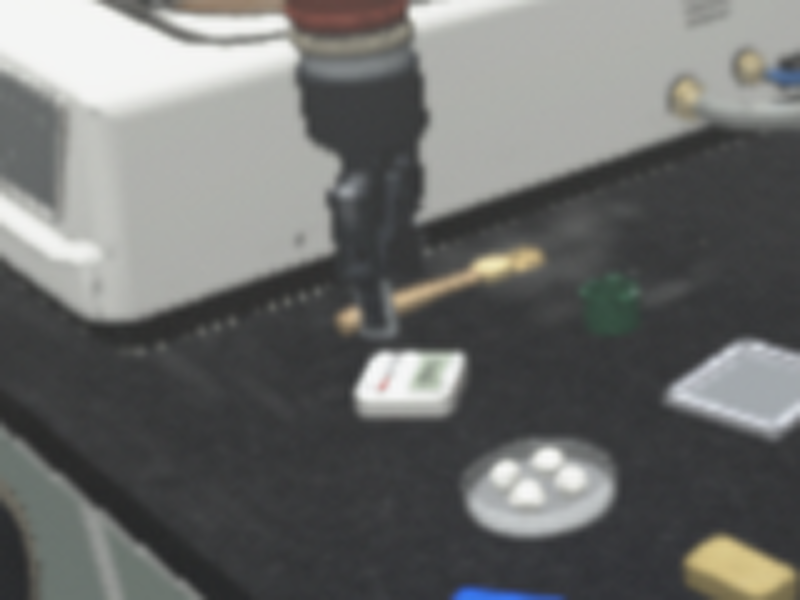

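The view shows the gripper above the timer, with the near fingertip at crop (375,330) and the timer centre at about (411,384). I'll check by projection whether the offset is only perspective.

```bash
python3 - <<'E'
from h import *
s=load("scene0.pkl"); u,v=proj(s,[[.4507,.3342,.03]])[0].astype(int)
c=np.array([.448,.3335,.0]); d=np.array([.697,.717,0])
P=[c+[0,0,.070]-.05*d,c+[0,0,.057]-.05*d,[.4507,.3342,.018],[.4507,.3342,0]]
print((proj(s,P)-[u-80,v-70])*5)
i=s["img"];m=(i.min(2)>150).astype(np.uint8)
from m import *
print(meas(s,proj(s,[[.4507,.3342,.009]])[0],13,masks(i)["white"],.009))
E
```

```text
[[375.64886538 335.30635298]
 [378.85131185 353.65986073]
 [407.32745884 368.53955444]
 [411.21833079 392.09549261]]
(array([0.4485, 0.3333]), array([94., 74.]), 45.2)
```

The prediction matches: open fingertips sit about 5 mm behind the TCP, and both views agree on the timer within 2 mm. I'll descend and grip.

send_rows(deltas=[[-0.0015,0.0024,0.018,0.0,0,0,100],[0,0,0.018,0,0,0,100],[0,0,0.012,0,0,0,100],[0,0,0.005,0,0,0,100],[0,0,0,0,0,0,100],[0,0,0,0,0,0,100]])

```text
t: 2.65
tool_pos: [0.4539, 0.3362, 0.0173]
eef_rot: [3.14, 0.0, 2.37]
force: [-0.2, -0.4, 0.0]
opening: 0.0856
```

send_rows(deltas=[[0,0,0,0,0,0,60],[0,0,0,0,0,0,60],[0,0,0,0,0,0,60],[0,0,0,0,0,0,60],[0,0,0,0,0,0,60],[0,0,0,0,0,0,60]], force=30)

```text
t: 3.25
tool_pos: [0.4558, 0.3372, 0.0209]
eef_rot: [3.137, 0.002, 2.37]
force: [-2.4, -1.4, 15.7]
opening: 0.0517
```

The fingers closed over the top of the timer because the TCP was 6 mm too high. I'll reopen, lift and re-measure.

send_rows(deltas=[[0,0,0,0,0,0,100],[0,0,0,0,0,0,100],[0,0,0,0,0,0,100],[0,0,0,0,0,0,100],[0,0,0,0,0,0,100],[0,0,0,0,0,0,100]])

```text
t: 3.85
tool_pos: [0.4531, 0.3357, 0.016]
eef_rot: [-3.141, -0.0, 2.37]
force: [-0.2, -0.4, -0.5]
opening: 0.0857
```

```bash
python3 go.py 0.4507 0.3342 0.011 135.8; python3 - <<'E'
from workcell import manip
from m import *
s=manip.snapshot("scene")
print(meas(s,proj(s,[[.4507,.3342,.009]])[0],13,masks(s["img"])["white"],.009))
a=s["img"];b=load("scene0.pkl")["img"]
i=s["img"][:,:,::-1]
u,v=proj(s,[[.4507,.3342,.03]])[0].astype(int)
cv2.imwrite("pics/c3.png",cv2.resize(np.hstack([i[v-30:v+30,u-35:u+35],b[v-30:v+30,u-35:u+35,::-1]]),None,fx=5.5,fy=5.5,interpolation=cv2.INTER_CUBIC))
E
```

```text
t 3.9 pos [0.4531 0.3357 0.016 ] yaw 135.8 F [-0.2 -0.4 -0.5] open 0.0857
turn [-0.001 -0.    -0.   ] shift after turn [ 0.0007 -0.0027  0.005 ] shift before turn [ 0.0007 -0.0027  0.005 ] q6 goal deg -9.2 q6 now -16.8
(array([0.4479, 0.3302]), array([93., 74.]), 45.2)
```

View pics/c3.png

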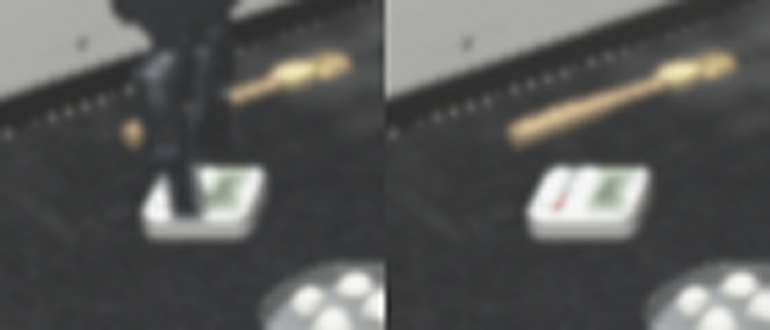

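The timer has not moved; its edges sit at 145–265 in both halves. The tips are simply still above its top. I'll go down 6 mm and close again.

send_rows(deltas=[[0.001,-0.003,0.003,0,0,0,100],[0,0,0.003,0,0,0,100],[0,0,0,0,0,0,100],[0,0,0,0,0,0,100],[0,0,0,0,0,0,100]])

```text
t: 4.4
tool_pos: [0.4506, 0.3344, 0.0104]
eef_rot: [3.141, 0.0, 2.37]
force: [0.1, 0.1, 0.3]
opening: 0.0853
```

send_rows(deltas=[[0,0,0,0,0,0,60],[0,0,0,0,0,0,60],[0,0,0,0,0,0,60],[0,0,0,0,0,0,60],[0,0,0,0,0,0,60],[0,0,0,0,0,0,60]], force=30)

```text
t: 5.0
tool_pos: [0.4509, 0.3346, 0.0108]
eef_rot: [3.141, 0.0, 2.37]
force: [0.3, 0.7, 2.8]
opening: 0.0632
```

The opening of 63 mm means the timer is held. Lifting.

send_rows(deltas=[[0,0,-0.01,0,0,0,55],[0,0,-0.02,0,0,0,55],[0,0,-0.02,0,0,0,55],[0,0,-0.02,0,0,0,55],[0,0,-0.01,0,0,0,55],[0,0,0,0,0,0,55]])

```text
t: 5.6
tool_pos: [0.4514, 0.3349, 0.0921]
eef_rot: [3.139, 0.001, 2.37]
force: [0.8, 0.1, -1.0]
opening: 0.0627
```

```bash
python3 go.py 0.6166 0.1694 0.09 102.9
```

```text
t 5.6 pos [0.4514 0.3349 0.0921] yaw 135.8 F [ 0.8  0.1 -1. ] open 0.0627
turn [0.003 0.    0.574] shift after turn [-0.1982  0.1241  0.0021] shift before turn [-0.2338 -0.0034  0.0023] q6 goal deg 2.5 q6 now -16.8
```

send_rows(deltas=[[0,0,0,0,0,0.115,55],[0,0,0,0,0,0.115,55],[0,0,0,0,0,0.115,55],[0,0,0,0,0,0.115,55],[0,0,0,0,0,0.114,55],[-0.033,0.0207,0,0,0,0,55],[-0.033,0.0207,0,0,0,0,55],[-0.033,0.0207,0,0,0,0,55],[-0.033,0.0207,0,0,0,0,55],[-0.033,0.0207,0,0,0,0,55],[-0.033,0.0207,0,0,0,0,55],[0,0,0,0,0,0,55]])

```text
t: 6.8
tool_pos: [0.6178, 0.1655, 0.0891]
eef_rot: [-3.141, 0.001, 1.791]
force: [0.1, 0.1, -0.6]
opening: 0.0627
```

send_rows(deltas=[[0,0,0.02,0,0,0,55],[0,0,0.02,0,0,0,55],[0,0,0.01,0,0,0,55],[0,0,0,0,0,0,55],[0,0,0,0,0,0,55]])

```text
t: 7.3
tool_pos: [0.6154, 0.1693, 0.0401]
eef_rot: [-3.141, -0.0, 1.796]
force: [0.5, 0.3, -0.7]
opening: 0.0626
```

```bash
python3 go.py 0.6166 0.1694 0.014 102.9;python3 - <<'E'
from workcell import manip
from m import *
for n in("top","scene"):
    s=manip.snapshot(n); i=s["img"][:,:,::-1]
    u,v=proj(s,[[.6166,.1694,.03]])[0].astype(int)
    globals()[n]=cv2.resize(i[v-30:v+30,u-35:u+35],None,fx=5.6,fy=5.6,interpolation=cv2.INTER_CUBIC)
cv2.imwrite("pics/c4.png",np.hstack([top,scene]))
E
```

```text
t 7.3 pos [0.6154 0.1693 0.0401] yaw 102.9 F [ 0.5  0.3 -0.7] open 0.0626
turn [-0.001 -0.     0.   ] shift after turn [-0.0002  0.0012  0.0261] shift before turn [-0.0002  0.0012  0.0261] q6 goal deg 2.5 q6 now -4.2
```

View pics/c4.png

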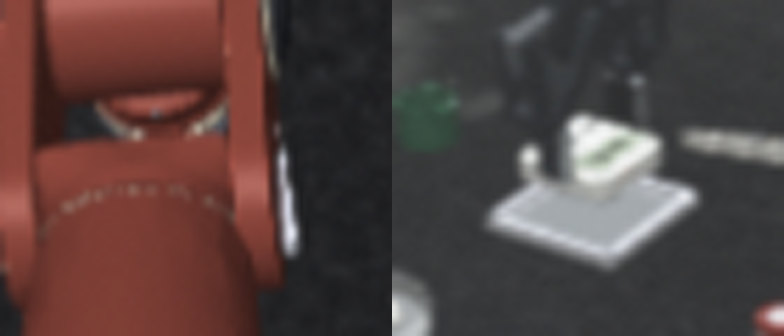

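The timer hangs level above its dock, its sides parallel to the pocket. Lowering it.

send_rows(deltas=[[0,0.001,0.01,0,0,0,55],[0,0,0.008,0,0,0,55],[0,0,0.004,0,0,0,55],[0,0,0.002,0,0,0,55],[0,0,0.002,0,0,0,55],[0,0,0,0,0,0,55],[0,0,0,0,0,0,55]])

```text
t: 8.1
tool_pos: [0.6169, 0.1692, 0.0145]
eef_rot: [3.141, 0.0, 1.796]
force: [0.5, -0.4, -1.1]
opening: 0.0626
```

send_rows(deltas=[[0,0,0.001,0,0,0,55],[0,0,0,0,0,0,55],[0,0,0,0,0,0,100],[0,0,0,0,0,0,100],[0,0,0,0,0,0,100],[0,0,0,0,0,0,100],[0,0,0,0,0,0,100],[0,0,-0.02,0,0,0,100],[0,0,-0.02,0,0,0,100],[0,0,-0.03,0,0,0,100],[0,0,-0.02,0,0,0,100],[0,0,0,0,0,0,100]])

```text
t: 9.3
tool_pos: [0.6193, 0.1697, 0.1076]
eef_rot: [3.134, 0.001, 1.796]
force: [0.4, -0.6, 1.7]
opening: 0.0853
```

```bash
python3 go.py 0.5934 -0.0109 0.1 90;  python3 go.py 0.6101 -0.3244 0.13 45;python3 go.py 0.6101 -0.3244 0.13 135
```

```text
t 9.3 pos [0.6193 0.1697 0.1076] yaw 102.9 F [ 0.4 -0.6  1.7] open 0.0853
turn [ 0.008 -0.     0.225] shift after turn [-0.1806 -0.0259  0.0076] shift before turn [-0.1702 -0.0656  0.0072] q6 goal deg -1.1 q6 now -4.2
t 9.3 pos [0.6193 0.1697 0.1076] yaw 102.9 F [ 0.4 -0.6  1.7] open 0.0853
turn [ 0.007 -0.003  1.01 ] shift after turn [-0.3559  0.3428 -0.0224] shift before turn [-0.4796 -0.1191 -0.023 ] q6 goal deg 17.0 q6 now -4.2
t 9.3 pos [0.6193 0.1697 0.1076] yaw 102.9 F [ 0.4 -0.6  1.7] open 0.0853
turn [ 0.007  0.003 -0.56 ] shift after turn [-0.3428 -0.3559 -0.0224] shift before turn [-0.4796 -0.1191 -0.023 ] q6 goal deg -73.0 q6 now -4.2
```

Timer released. Following the listed order, the loupe is next, with the jaws along (1,-1) to clear the red barrels.

send_rows(deltas=[[0,0,-0.02,0,0,0.144,100],[0,0,-0.005,0,0,0.144,100],[0,0,0,0,0,0.144,100],[0,0,0,0,0,0.144,100],[0,0,0,0,0,0.144,100],[0,0,0,0,0,0.144,100],[0,0,0,0,0,0.146,100],[0,0,0,0,0,0,100]])

```text
t: 10.1
tool_pos: [0.6158, 0.1691, 0.1264]
eef_rot: [-3.14, 0.002, 0.786]
force: [-1.5, -1.3, -0.2]
opening: 0.0856
```

send_rows(deltas=[[-0.0325,0.0312,0,0,0,0,90],[-0.0325,0.0312,0,0,0,0,90],[-0.0325,0.0312,0,0,0,0,90],[-0.0325,0.0312,0,0,0,0,90],[-0.0325,0.0312,0,0,0,0,90],[-0.0325,0.0312,0,0,0,0,90],[-0.0325,0.0312,0,0,0,0,80],[-0.0325,0.0312,0,0,0,0,80],[-0.0325,0.0312,0,0,0,0,80],[-0.0325,0.0312,0,0,0,0,80],[-0.03,0.03,0,0,0,0,80],[0,0,0,0,0,0,80]])

```text
t: 11.3
tool_pos: [0.6066, -0.3286, 0.1273]
eef_rot: [3.141, 0.001, 0.784]
force: [-0.5, 0.1, -0.2]
opening: 0.0683
```

```bash
python3 go.py 0.6101 -0.3244 0.02 45; python3 - <<'E'
from workcell import manip
from m import *
i=manip.snapshot("scene");a=i["img"][:,:,::-1];s=manip.snapshot("top");b=s["img"][:,:,::-1]
u,v=proj(s,[[.6166,.1694,.01]])[0].astype(int);x,y=proj(i,[[.61,-.3244,.05]])[0].astype(int)
f=lambda a,u,v,k:cv2.resize(a[v-30:v+30,u-35:u+35],None,fx=k,fy=k,interpolation=cv2.INTER_CUBIC)
cv2.imwrite("pics/c5.png",np.hstack([f(b,u,v,5.6),f(a,x,y,5.6)]))
w=proj(i,[[.6101,-.3244,.042]])[0]; print("loupe top proj",w-[x-35,y-30])
H=cv2.cvtColor(i["img"],cv2.COLOR_RGB2HSV)
print(meas(s,(u,v),14,masks(s["img"])["white"]&(s["img"].min(2)>200),.02))
E
```

```text
t 11.3 pos [ 0.6066 -0.3286  0.1273] yaw 44.9 F [-0.5  0.1 -0.2] open 0.0683
turn [ 0.001  0.001 -0.002] shift after turn [ 0.0054 -0.0005  0.1073] shift before turn [ 0.0056 -0.0006  0.1073] q6 goal deg 17.0 q6 now 10.5
loupe top proj [35.38183943 33.5337842 ]
(array([0.6107, 0.1675]), array([87., 90.]), -77.8)
```

View pics/c5.png

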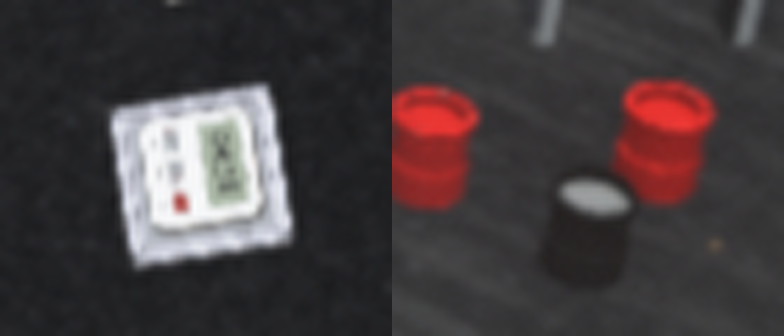

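The timer sits flat and centred in its pocket, and the loupe stands between the two red barrels. I'll triangulate the glass as a check.

```bash
python3 - <<'E'
from m import *
def cen(s,p,r):
    i=s["img"];u,v=np.round(p).astype(int);h=cv2.cvtColor(i,cv2.COLOR_RGB2HSV);m=((h[...,2]>85)&(h[...,1]<70))
    ys,xs=np.nonzero(m[v-r:v+r+1,u-r:u+r+1]);print(len(xs));return np.array([xs.mean()+u-r,ys.mean()+v-r])
L=[]
a=load("top0.pkl");b=load("scene0.pkl")
for s,p in((a,(360,171)),(b,proj(b,[[.61,-.324,.040]])[0])):
    c=cen(s,p,7);print(c)
    for z in(.03,.036,.042):print(z,ray(s,[c],z)[0].round(4))
E
```

```text
65
[360.07692308 170.89230769]
0.03 [ 0.6132 -0.327   0.03  ]
0.036 [ 0.6117 -0.3256  0.036 ]
0.042 [ 0.6101 -0.3243  0.042 ]
55
[375.65454545 228.63636364]
0.03 [ 0.6217 -0.3204  0.03  ]
0.036 [ 0.6142 -0.3237  0.036 ]
0.042 [ 0.6068 -0.3271  0.042 ]
```

send_rows(deltas=[[0.005,0,0.02,0,0,0,80],[0,0,0.025,0,0,0,80],[0,0,0.025,0,0,0,80],[0,0,0.02,0,0,0,80],[0,0,0.01,0,0,0,80],[0,0,0.004,0,0,0,80],[0,0,0,0,0,0,80],[0,0,0,0,0,0,80]])

```text
t: 12.2
tool_pos: [0.6121, -0.3203, 0.0258]
eef_rot: [3.139, -0.0, 0.786]
force: [0.4, -0.3, 0.5]
opening: 0.0682
```

```bash
python3 go.py 0.6101 -0.325 0.021 45
```

```text
t 12.2 pos [ 0.6121 -0.3203  0.0258] yaw 45.1 F [ 0.4 -0.3  0.5] open 0.0682
turn [ 0.002 -0.     0.001] shift after turn [-0.0048  0.0019  0.0048] shift before turn [-0.0048  0.0019  0.0048] q6 goal deg 17.0 q6 now 11.2
```

send_rows(deltas=[[-0.003,0.001,0.004,0,0,0,80],[0,0,0,0,0,0,80],[0,0,0,0,0,0,80],[0,0,0,0,0,0,80]])

```text
t: 12.6
tool_pos: [0.6099, -0.3231, 0.0205]
eef_rot: [3.141, -0.0, 0.786]
force: [0.5, 0.4, 0.7]
opening: 0.0683
```

send_rows(deltas=[[0,0,0,0,0,0,60],[0,0,0,0,0,0,50],[0,0,0,0,0,0,40],[0,0,0,0,0,0,30],[0,0,0,0,0,0,25],[0,0,0,0,0,0,25],[0,0,0,0,0,0,25],[0,0,0,0,0,0,25]], force=30)

```text
t: 13.4
tool_pos: [0.6098, -0.3229, 0.0205]
eef_rot: [-3.142, -0.0, 0.786]
force: [-1.6, 0.7, 3.1]
opening: 0.0347
```

send_rows(deltas=[[0,0,-0.01,0,0,0,25],[0,0,-0.02,0,0,0,25],[0,0,-0.02,0,0,0,25],[0,0,-0.02,0,0,0,25],[0,0,-0.02,0,0,0,25],[0,0,-0.01,0,0,0,25],[0,0,0,0,0,0,25],[0,0,0,0,0,0,25]])

```text
t: 14.2
tool_pos: [0.6095, -0.3227, 0.1197]
eef_rot: [-3.141, 0.0, 0.786]
force: [0.3, 0.1, 0.3]
opening: 0.0348
```

```bash
python3 go.py 0.6094 -0.1454 0.12 45
```

```text
t 14.2 pos [ 0.6095 -0.3227  0.1197] yaw 45.0 F [0.3 0.1 0.3] open 0.0348
turn [-0.001  0.     0.   ] shift after turn [ 0.1253 -0.1255 -0.0003] shift before turn [ 0.1253 -0.1255 -0.0002] q6 goal deg 31.6 q6 now 10.9
```

send_rows(deltas=[[0.018,-0.018,0,0,0,0,25],[0.025,-0.025,0,0,0,0,25],[0.025,-0.025,0,0,0,0,25],[0.025,-0.025,0,0,0,0,25],[0.02,-0.02,0,0,0,0,25],[0.0125,-0.0125,0,0,0,0,25],[0,0,0.02,0,0,0,25],[0,0,0.02,0,0,0,25],[0,0,0.02,0,0,0,25],[0,0,0.01,0,0,0,25],[0,0,0,0,0,0,25],[0,0,0,0,0,0,25]])

```text
t: 15.4
tool_pos: [0.6099, -0.1457, 0.0505]
eef_rot: [3.141, 0.0, 0.785]
force: [-0.1, -0.5, -0.6]
opening: 0.0348
```

```bash
python3 go.py 0.6094 -0.1454 0.0235 45;python3 - <<'E'
from workcell import manip
from m import *
i=manip.snapshot("scene");a=i["img"][:,:,::-1]
x,y=proj(i,[[.6094,-.1454,.03]])[0].astype(int)
f=lambda a,u,v,k:cv2.resize(a[v-40:v+30,u-40:u+40],None,fx=k,fy=k,interpolation=cv2.INTER_CUBIC)
cv2.imwrite("pics/c6.png",f(a,x,y,6))
E
```

```text
t 15.4 pos [ 0.6099 -0.1457  0.0505] yaw 45.0 F [-0.1 -0.5 -0.6] open 0.0348
turn [0. 0. 0.] shift after turn [-0.0001 -0.0006  0.027 ] shift before turn [-0.0001 -0.0006  0.027 ] q6 goal deg 31.6 q6 now 24.8
```

View pics/c6.png

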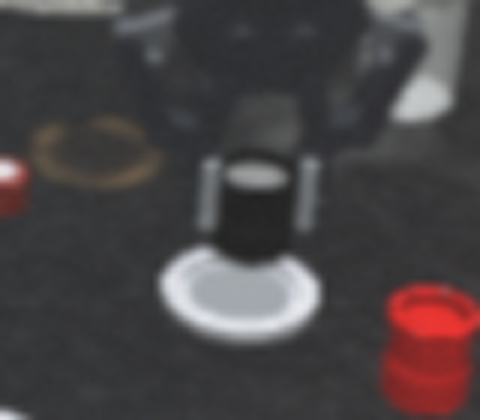

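The loupe hangs upright over the round dock. Lowering and releasing.

send_rows(deltas=[[0,0,0.012,0,0,0,25],[0,0,0.008,0,0,0,25],[0,0,0.004,0,0,0,25],[0,0,0.002,0,0,0,25],[0,0,0.001,0,0,0,25],[0,0,0,0,0,0,25],[0,0,0,0,0,0,25]])

```text
t: 16.15
tool_pos: [0.6101, -0.1455, 0.0235]
eef_rot: [3.141, -0.0, 0.786]
force: [-0.6, -0.4, -0.6]
opening: 0.0349
```

send_rows(deltas=[[0,0,0,0,0,0,50],[0,0,0,0,0,0,70],[0,0,0,0,0,0,70],[0,0,0,0,0,0,70],[0,0,-0.01,0,0,0,70],[0,0,-0.02,0,0,0,70],[0,0,-0.02,0,0,0,70],[0,0,-0.02,0,0,0,70],[0,0,-0.03,0,0,0,70],[0,0,0,0,0,0,70]])

```text
t: 17.15
tool_pos: [0.613, -0.1465, 0.1297]
eef_rot: [3.132, -0.004, 0.786]
force: [0.5, -0.8, 0.7]
opening: 0.0598
```

```bash
python3 go.py 0.4545 0.0009 0.11 93.3; python3 go.py 0.4545 0.0009 0.11 3.3;python3 go.py 0.4558 -0.3166 0.11 28
```

```text
t 17.1 pos [ 0.613  -0.1465  0.1297] yaw 45.0 F [ 0.5 -0.8  0.7] open 0.0598
turn [ 0.01  -0.    -0.843] shift after turn [ 0.1563 -0.1498  0.0197] shift before turn [-0.0078 -0.2165  0.0176] q6 goal deg -3.2 q6 now 24.8
t 17.1 pos [ 0.613  -0.1465  0.1297] yaw 45.0 F [ 0.5 -0.8  0.7] open 0.0598
turn [ 0.007 -0.007  0.728] shift after turn [-0.1498 -0.1563  0.0197] shift before turn [-0.0078 -0.2165  0.0176] q6 goal deg 86.8 q6 now 24.8
t 17.1 pos [ 0.613  -0.1465  0.1297] yaw 45.0 F [ 0.5 -0.8  0.7] open 0.0598
turn [ 0.009 -0.006  0.297] shift after turn [-0.2186  0.0763  0.0197] shift before turn [-0.2315  0.0088  0.0188] q6 goal deg 27.2 q6 now 24.8
```

send_rows(deltas=[[0,0,0,0,0,-0.14,80],[0,0,0,0,0,-0.14,80],[0,0,0,0,0,-0.14,80],[0,0,0,0,0,-0.14,80],[0,0,0,0,0,-0.14,80],[0,0,0,0,0,-0.143,80],[0.031,-0.03,0,0,0,0,80],[0.031,-0.03,0,0,0,0,80],[0.031,-0.03,0.01,0,0,0,80],[0.031,-0.03,0.01,0,0,0,80],[0.031,-0.03,0.01,0,0,0,80],[0,0,0,0,0,0,80]])

```text
t: 18.35
tool_pos: [0.4451, 0.0036, 0.0892]
eef_rot: [-3.134, -0.002, 1.632]
force: [-0.0, 0.1, 0.1]
opening: 0.0683
```

send_rows(deltas=[[0,0,0.02,0,0,0,80],[0,0,0.02,0,0,0,80],[0,0,0.01,0,0,0,80],[0,0,0,0,0,0,80],[0,0,0,0,0,0,80]])

```text
t: 18.85
tool_pos: [0.4516, 0.0003, 0.0438]
eef_rot: [3.141, 0.0, 1.629]
force: [0.1, 0.1, 0.5]
opening: 0.0683
```

```bash
python3 go.py 0.4545 0.0009 0.017 93.3;python3 - <<'E'
from workcell import manip
from m import *
i=manip.snapshot("scene");a=i["img"][:,:,::-1]
x,y=proj(i,[[.6094,-.1454,.03]])[0].astype(int);u,v=proj(i,[[.4545,.0009,.03]])[0].astype(int)
f=lambda a,u,v,k:cv2.resize(a[v-35:v+30,u-35:u+35],None,fx=k,fy=k,interpolation=cv2.INTER_CUBIC)
cv2.imwrite("pics/c7.png",np.hstack([f(a,x,y,5.5),f(a,u,v,5.5)]))
b=load("scene0.pkl")
print(meas(b,proj(b,[[.4545,.0009,.011]])[0],16,masks(b["img"])["tan"],.011))
E
```

```text
t 18.9 pos [4.516e-01 3.000e-04 4.380e-02] yaw 93.3 F [0.1 0.1 0.5] open 0.0683
turn [0. 0. 0.] shift after turn [0.0004 0.0029 0.0268] shift before turn [0.0004 0.0029 0.0268] q6 goal deg -3.2 q6 now -12.7
(array([0.4558, 0.004 ]), array([52., 81.]), -85.3)
```

View pics/c7.png

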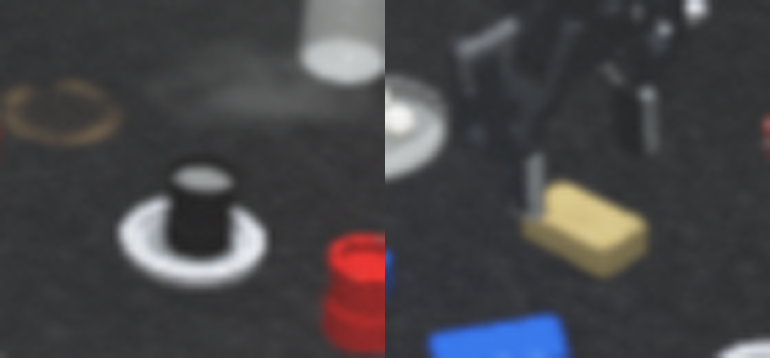

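The loupe stands upright in its dock, and the jaws straddle the clay's 33 mm width. Descending.

send_rows(deltas=[[0.001,0.003,0.012,0,0,0,80],[0,0,0.01,0,0,0,80],[0,0,0.005,0,0,0,80],[0,0,0,0,0,0,80],[0,0,0,0,0,0,80],[0,0,0,0,0,0,60],[0,0,0,0,0,0,45],[0,0,0,0,0,0,30],[0,0,0,0,0,0,22],[0,0,0,0,0,0,22],[0,0,0,0,0,0,22],[0,0,0,0,0,0,22]])

```text
t: 20.1
tool_pos: [0.4545, 0.0017, 0.0169]
eef_rot: [3.14, 0.0, 1.629]
force: [-0.1, 0.5, 6.1]
opening: 0.0322
```

send_rows(deltas=[[0,0,0,0,0,0,22],[0,0,-0.01,0,0,0,22],[0,0,-0.02,0,0,0,22],[0,0,-0.02,0,0,0,22],[0,0,-0.02,0,0,0,22],[0,0,-0.01,0,0,0,22],[0,0,0,0,0,0,22],[0,0,0,0,0,0,22]])

```text
t: 20.9
tool_pos: [0.4534, 0.0019, 0.0956]
eef_rot: [-3.141, -0.0, 1.629]
force: [-0.5, 0.2, -0.7]
opening: 0.0325
```

```bash
python3 go.py 0.4558 -0.3166 0.1 28
```

```text
t 20.9 pos [0.4534 0.0019 0.0956] yaw 93.3 F [-0.5  0.2 -0.7] open 0.0325
turn [-1.00e-03  0.00e+00  1.14e+00] shift after turn [-0.1474  0.2824 -0.0044] shift before turn [-0.3181 -0.016  -0.0045] q6 goal deg 27.2 q6 now -12.5
```

send_rows(deltas=[[0,0,0,0,0,0.1425,22],[0,0,0,0,0,0.1425,22],[0,0,0,0,0,0.1425,22],[0,0,0,0,0,0.1425,22],[0,0,0,0,0,0.1425,22],[0,0,0,0,0,0.1425,22],[0,0,0,0,0,0.1425,22],[0,0,0,0,0,0.1425,22],[0,0,0,0,0,0,22]])

```text
t: 21.8
tool_pos: [0.4528, 0.002, 0.0946]
eef_rot: [-3.14, 0.003, 0.489]
force: [-0.6, -0.5, -0.3]
opening: 0.0325
```

send_rows(deltas=[[-0.0147,0.0282,0,0,0,0,22],[-0.0147,0.0282,0,0,0,0,22],[-0.0147,0.0282,0,0,0,0,22],[-0.0147,0.0282,0,0,0,0,22],[-0.0147,0.0282,0,0,0,0,22],[-0.0147,0.0282,0,0,0,0,22],[-0.0147,0.0282,0,0,0,0,22],[-0.0147,0.0282,0,0,0,0,22],[-0.0147,0.0282,0,0,0,0,22],[-0.0147,0.0282,0,0,0,0,22],[0,0,0,0,0,0,22],[0,0,0,0,0,0,22]])

```text
t: 23.0
tool_pos: [0.456, -0.316, 0.0951]
eef_rot: [-3.139, 0.0, 0.49]
force: [-0.4, -0.1, -0.4]
opening: 0.0323
```

send_rows(deltas=[[0,0,0.02,0,0,0,22],[0,0,0.02,0,0,0,22],[0,0,0.01,0,0,0,22],[0,0,0,0,0,0,22],[0,0,0,0,0,0,22]])

```text
t: 23.5
tool_pos: [0.4568, -0.3157, 0.0465]
eef_rot: [-3.141, 0.0, 0.49]
force: [0.2, 0.0, -0.2]
opening: 0.0322
```

```bash
python3 go.py 0.4558 -0.3166 0.02 28;python3 - <<'E'
from workcell import manip
from m import *
i=manip.snapshot("scene");a=i["img"][:,:,::-1]
u,v=proj(i,[[.4558,-.3166,.03]])[0].astype(int)
f=lambda a,u,v,k:cv2.resize(a[v-45:v+45,u-50:u+50],None,fx=k,fy=k,interpolation=cv2.INTER_CUBIC)
cv2.imwrite("pics/c8.png",f(a,u,v,5.5))
E
```

```text
t 23.5 pos [ 0.4568 -0.3157  0.0465] yaw 28.1 F [ 0.2  0.  -0.2] open 0.0322
turn [-0.     0.     0.001] shift after turn [-0.0013  0.0004  0.0265] shift before turn [-0.0013  0.0004  0.0265] q6 goal deg 27.2 q6 now 19.6
```

View pics/c8.png

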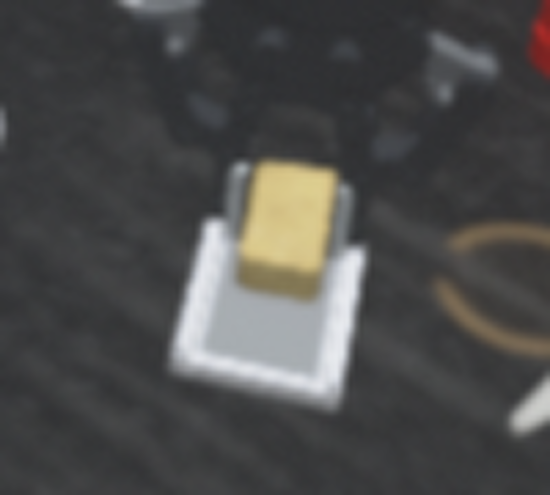

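The block is parallel to the oblong pocket and centred across it. Lowering and releasing.

send_rows(deltas=[[-0.001,0,0.012,0,0,0,22],[0,0,0.008,0,0,0,22],[0,0,0.004,0,0,0,22],[0,0,0.002,0,0,0,22],[0,0,0.001,0,0,0,22],[0,0,0,0,0,0,22],[0,0,0,0,0,0,22]])

```text
t: 24.25
tool_pos: [0.4555, -0.3165, 0.0199]
eef_rot: [-3.14, 0.001, 0.489]
force: [-3.4, 2.2, 5.3]
opening: 0.0324
```

send_rows(deltas=[[0,0,0,0,0,0,50],[0,0,0,0,0,0,70],[0,0,0,0,0,0,70],[0,0,0,0,0,0,70],[0,0,-0.01,0,0,0,70],[0,0,-0.02,0,0,0,70],[0,0,-0.02,0,0,0,70],[0,0,-0.02,0,0,0,70],[0,0,-0.02,0,0,0,70],[0,0,0,0,0,0,70],[0,0,0,0,0,0,70]])

```text
t: 25.35
tool_pos: [0.4559, -0.3169, 0.1098]
eef_rot: [3.14, -0.0, 0.489]
force: [-0.5, 0.7, -0.3]
opening: 0.0598
```

```bash
python3 go.py 0.5934 -0.0109 0.1 28; python3 - <<'E'
from m import *
b=load("scene0.pkl");i=b["img"]
p=proj(b,[[.5934,-.0109,.0095]])[0];print(p,meas(b,p,8,masks(i)["red"],.0095))
a=load("top0.pkl");h=cv2.cvtColor(a["img"],cv2.COLOR_RGB2HSV);print(a["img"][168:181,252:265].tolist().__len__())
E
```

```text
t 25.4 pos [ 0.4559 -0.3169  0.1098] yaw 28.0 F [-0.5  0.7 -0.3] open 0.0598
turn [ 0.001 -0.     0.   ] shift after turn [ 0.265  -0.2056  0.0098] shift before turn [ 0.265  -0.2056  0.0097] q6 goal deg 60.9 q6 now 19.5
[275.78338308 192.50207349] (array([ 0.5923, -0.0093]), array([53., 27.]), 43.2)
13
```

send_rows(deltas=[[0.024,-0.0187,0,0,0,0,70],[0.024,-0.0187,0,0,0,0,70],[0.024,-0.0187,0,0,0,0,70],[0.024,-0.0187,0,0,0,0,70],[0.024,-0.0187,0,0,0,0,70],[0.024,-0.0187,0,0,0,0,70],[0.024,-0.0187,0,0,0,0,70],[0.024,-0.0187,0,0,0,0,70],[0.024,-0.0187,0,0,0,0,70],[0.024,-0.0187,0,0,0,0,70],[0.024,-0.0187,0,0,0,0,70],[0,0,0,0,0,0,70]])

```text
t: 26.55
tool_pos: [0.592, -0.0082, 0.1074]
eef_rot: [-3.139, 0.002, 0.492]
force: [0.2, -0.8, 0.8]
opening: 0.0598
```

send_rows(deltas=[[0,0,0.02,0,0,0,70],[0,0,0.02,0,0,0,70],[0,0,0.02,0,0,0,70],[0,0,0,0,0,0,70],[0,0,0,0,0,0,70],[0,0,0,0,0,0,70]])

```text
t: 27.15
tool_pos: [0.5927, -0.0115, 0.0502]
eef_rot: [3.141, -0.001, 0.488]
force: [0.3, -0.2, 0.2]
opening: 0.0594
```

```bash
python3 go.py 0.593 -0.0104 0.017 28; python3 - <<'E'
from workcell import manip
from m import *
i=manip.snapshot("scene");a=i["img"][:,:,::-1];s=manip.snapshot("top");b=s["img"][:,:,::-1]
u,v=proj(s,[[.4558,-.3166,.01]])[0].astype(int);x,y=proj(i,[[.593,-.0104,.03]])[0].astype(int)
f=lambda a,u,v,k:cv2.resize(a[v-30:v+30,u-35:u+35],None,fx=k,fy=k,interpolation=cv2.INTER_CUBIC)
cv2.imwrite("pics/c9.png",np.hstack([f(b,u,v,5.6),f(a,x,y,5.6)]))
E
```

```text
t 27.1 pos [ 0.5927 -0.0115  0.0502] yaw 28.0 F [ 0.3 -0.2  0.2] open 0.0594
turn [ 0.001 -0.001 -0.   ] shift after turn [ 0.0008 -0.0009  0.0332] shift before turn [ 0.0007 -0.0009  0.0332] q6 goal deg 61.0 q6 now 53.7
```

View pics/c9.png

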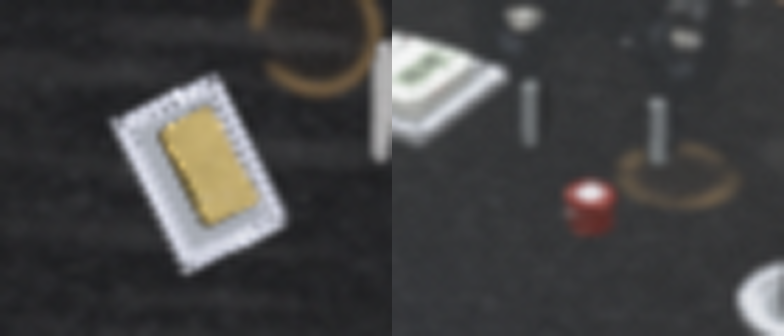

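The clay lies flat inside its pocket, and the open jaws straddle the specimen (finger midpoint 594, disc at 590). Descending.

send_rows(deltas=[[0.001,-0.001,0.015,0,0,0,70],[0,0,0.012,0,0,0,70],[0,0,0.006,0,0,0,70],[0,0,0,0,0,0,70],[0,0,0,0,0,0,70],[0,0,0,0,0,0,50],[0,0,0,0,0,0,35],[0,0,0,0,0,0,25],[0,0,0,0,0,0,15],[0,0,0,0,0,0,15],[0,0,0,0,0,0,15],[0,0,0,0,0,0,15]])

```text
t: 28.45
tool_pos: [0.5932, -0.0098, 0.017]
eef_rot: [3.141, -0.001, 0.489]
force: [0.3, 0.4, 4.6]
opening: 0.0232
```

send_rows(deltas=[[0,0,0,0,0,0,15],[0,0,-0.01,0,0,0,15],[0,0,-0.02,0,0,0,15],[0,0,-0.02,0,0,0,15],[0,0,-0.02,0,0,0,15],[0,0,-0.02,0,0,0,15],[0,0,0,0,0,0,15],[0,0,0,0,0,0,15]])

```text
t: 29.25
tool_pos: [0.5923, -0.0097, 0.106]
eef_rot: [-3.141, 0.0, 0.489]
force: [0.2, -0.2, -0.9]
opening: 0.0232
```

```bash
python3 go.py 0.4383 -0.1441 0.1 28; python3 - <<'E'
from m import *
b=load("scene0.pkl");i=b["img"]
p=proj(b,[[.4383,-.1441,.004]])[0];print(p,meas(b,p,14,masks(i)["white"],.004))
p=proj(b,[[.6094,-.1454,.004]])[0];print(p,meas(b,p,16,masks(i)["white"],.004))
E
```

```text
t 29.2 pos [ 0.5923 -0.0097  0.106 ] yaw 28.0 F [ 0.2 -0.2 -0.9] open 0.0232
turn [-0.  0.  0.] shift after turn [-0.1991  0.0464  0.006 ] shift before turn [-0.1991  0.0464  0.006 ] q6 goal deg 43.8 q6 now 53.9
[271.55962103 237.7652298 ] (array([ 0.4383, -0.1434]), array([65., 61.]), 45.2)
[314.8238674  210.19032402] (array([ 0.6094, -0.1445]), array([80., 77.]), 72.9)
```

send_rows(deltas=[[-0.025,0.0058,0,0,0,0,15],[-0.025,0.0058,0,0,0,0,15],[-0.025,0.0058,0,0,0,0,15],[-0.025,0.0058,0,0,0,0,15],[-0.025,0.0058,0,0,0,0,15],[-0.025,0.0058,0,0,0,0,15],[-0.025,0.0058,0,0,0,0,15],[-0.024,0.0058,0,0,0,0,15],[0,0,0,0,0,0,15]])

```text
t: 30.15
tool_pos: [0.436, -0.1446, 0.104]
eef_rot: [-3.139, 0.003, 0.486]
force: [-0.2, -0.2, -0.2]
opening: 0.0235
```

send_rows(deltas=[[0,0,0.02,0,0,0,15],[0,0,0.02,0,0,0,15],[0,0,0.02,0,0,0,15],[0,0,0,0,0,0,15],[0,0,0,0,0,0,15]])

```text
t: 30.65
tool_pos: [0.4383, -0.1434, 0.0455]
eef_rot: [-3.139, 0.001, 0.489]
force: [0.8, 0.6, -0.7]
opening: 0.0232
```

```bash
python3 go.py 0.4383 -0.1438 0.02 28; python3 - <<'E'
from workcell import manip
from m import *
i=manip.snapshot("scene");a=i["img"][:,:,::-1]
u,v=proj(i,[[.4383,-.1441,.03]])[0].astype(int)
cv2.imwrite("pics/c10.png",cv2.resize(a[v-40:v+35,u-40:u+40],None,fx=5.5,fy=5.5,interpolation=cv2.INTER_CUBIC))
E
```

```text
t 30.6 pos [ 0.4383 -0.1434  0.0455] yaw 28.0 F [ 0.8  0.6 -0.7] open 0.0232
turn [-0.002  0.001  0.001] shift after turn [-0.0002  0.0004  0.0255] shift before turn [-0.0001  0.0004  0.0255] q6 goal deg 43.8 q6 now 34.6
```

View pics/c10.png

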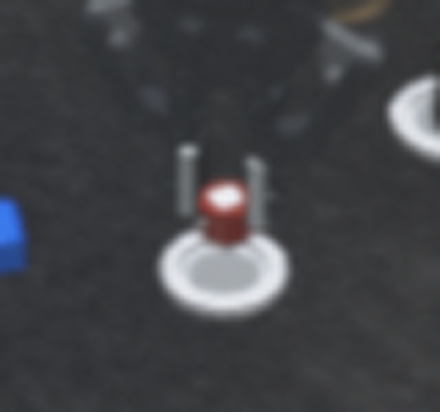

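The specimen hangs upright, centred above the small dish. Lowering and releasing.

send_rows(deltas=[[0,0,0.012,0,0,0,15],[0,0,0.008,0,0,0,15],[0,0,0.004,0,0,0,15],[0,0,0.0015,0,0,0,15],[0,0,0,0,0,0,15],[0,0,0,0,0,0,15]])

```text
t: 31.3
tool_pos: [0.4389, -0.1443, 0.021]
eef_rot: [3.141, -0.0, 0.489]
force: [-0.7, 0.2, -0.1]
opening: 0.0236
```

send_rows(deltas=[[0,0,0,0,0,0,35],[0,0,0,0,0,0,60],[0,0,0,0,0,0,60],[0,0,0,0,0,0,60],[0,0,-0.01,0,0,0,60],[0,0,-0.02,0,0,0,60],[0,0,-0.03,0,0,0,60],[0,0,-0.04,0,0,0,60],[0,0,-0.04,0,0,0,60],[0,0,-0.03,0,0,0,60],[0,0,0,0,0,0,60],[0,0,0,0,0,0,60]])

```text
t: 32.5
tool_pos: [0.4391, -0.1443, 0.1922]
eef_rot: [3.139, -0.001, 0.489]
force: [0.2, -0.0, -0.3]
opening: 0.0515
```

```bash
python3 go.py 0.4383 -0.1438 0.2 28; python3 - <<'E'
from workcell import manip
from m import *
i=manip.snapshot("scene");a=i["img"][:,:,::-1]
cv2.imwrite("pics/c11.png",cv2.resize(a[140:310,145:410],None,fx=3,fy=3,interpolation=cv2.INTER_CUBIC))
E
```

```text
t 32.5 pos [ 0.4391 -0.1443  0.1922] yaw 28.0 F [ 0.2 -0.  -0.3] open 0.0515
turn [ 0.002 -0.001  0.   ] shift after turn [-0.0005 -0.0009 -0.0078] shift before turn [-0.0005 -0.0009 -0.0078] q6 goal deg 43.8 q6 now 34.6
```

View pics/c11.png

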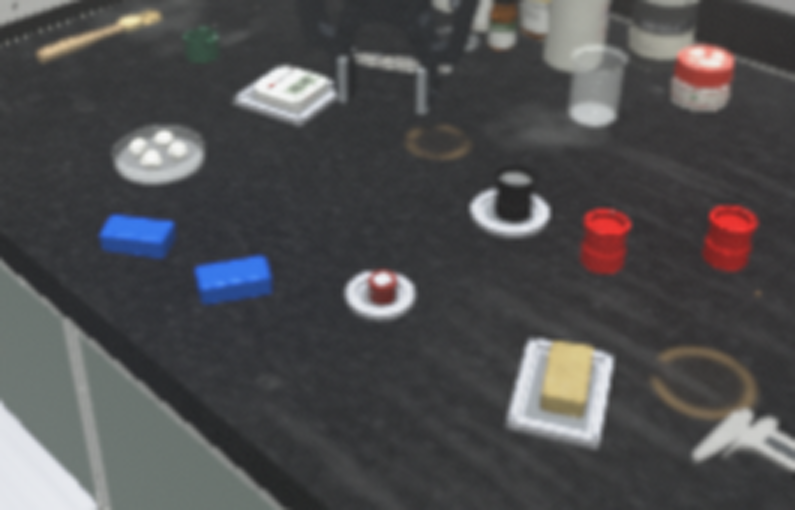

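All four appear docked and the look-alikes are untouched. The clay looks off-centre, so I'll check the positions numerically from both views.

```bash
python3 - <<'E'
from workcell import manip
from m import *
T=manip.snapshot("top");S=manip.snapshot("scene");W=(.4558,-.3166)
c,s_=np.cos(np.radians(28)),np.sin(np.radians(28))
for s in(T,S):
    m=meas(s,proj(s,[[*W,.014]])[0],24,masks(s["img"])["tan"],.014);d=m[0]-W
    print("clay",m,"long off",c*d[0]+s_*d[1],"short off",-s_*d[0]+c*d[1])
    for n,p,z in(("spec",(.4383,-.1441),.0125),):
        h=cv2.cvtColor(s["img"],cv2.COLOR_RGB2HSV);k=((h[...,0]<8)|(h[...,0]>172))&(h[...,1]>90)&(h[...,2]>50)
        print(n,meas(s,proj(s,[[*p,z]])[0],8,k,z))
f=lambda s,X,k:(lambda u,v:cv2.resize(s["img"][v-22:v+22,u-22:u+22,::-1],None,fx=k,fy=k,interpolation=cv2.INTER_CUBIC))(*proj(s,[X])[0].astype(int))
cv2.imwrite("pics/c12.png",np.hstack([f(T,[*W,.01],8.5),f(S,[*W,.01],8.5)]))
E
```

```text
clay (array([ 0.4579, -0.3181]), array([60., 37.]), 29.1) long off 0.0011499826008249017 short off -0.002310311671138758
spec (array([ 0.4302, -0.1456]), array([14., 23.]), -77.4)
clay (array([ 0.4594, -0.316 ]), array([80., 33.]), 29.5) long off 0.0034602942719636595 short off -0.0011603290703138562
spec (array([ 0.4335, -0.1508]), array([26., 20.]), 44.5)
```

View pics/c12.png

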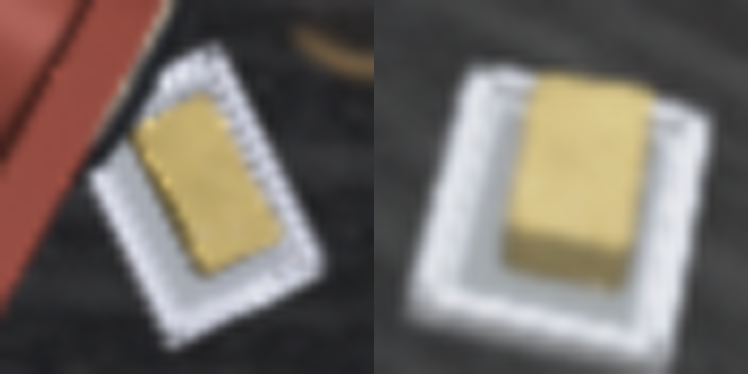

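The clay lies inside its pocket, 1–3.5 mm off-centre against about 9.5 mm of clearance. The specimen numbers from this pass are unreliable: the red arm is over it in the top view, and the red mask in the scene view leaves out the pale top. The c11 picture does show it centred in its dish.

```bash
python3 -c "
from workcell import manip
print(manip.sign_off(), manip.observe()['t'])"
```

```text
the job is handed in; nothing more can be done
the job is handed in; nothing more can be done
```

The timer, stand loupe, clay block and mounted specimen are each set in their own dock, placed in the order listed. I handed the job in at about 32.6 s with the gripper clear of everything.

- **Final pictures:** all four parts sit the right way up inside their pockets, and the red and blue look-alikes were not moved. The clay is 1–3.5 mm off the pocket centre, with about 9.5 mm of clearance per side.
- **Contact on lowering:** only the clay showed a clear contact force on the pocket floor, at the expected height. The timer, loupe and specimen were lowered to within about 1 mm of the expected height and released.
- **First timer grasp failed:** the arm stopped about 6 mm too high and the fingers closed on top of the timer, with about 16 N at the wrist. I reopened and compared pictures, which showed it had not moved; the second grasp held.
- **Specimen check disagreed:** the last colour-mask measurement put it 5–8 mm off its dock centre in the two views. The red arm over the top view and the pale top missing from the mask make that unreliable. I relied on the picture, which shows the specimen centred in its dish, and on the release position, which was within 1 mm of the dock centre.

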